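# Find the full marble tin by its weight and hold it up

## Robot

A 6-joint arm with a two-finger parallel gripper is mounted at the origin on the work surface. World frame = base frame: x ahead of the robot, y to its left, z up, the work surface at z = 0. Lengths are in m, angles in rad, forces in N, time in s.
With the tool pointing down it reaches from about 0.25 to 0.775 m from the base axis. Payload 4 kg.
Tool frame: the origin (TCP) lies midway between the tips of the shut fingers; the grasp point (between the pads) lies 19 mm behind it; z points along the fingers, y is the line along which they close (so a half turn about z gives the same grasp; the last joint's range is limited). The gripper opens to 94 mm and grips with 3 to 60 N. Pads are 16 mm wide; open, the fingers measure 119 mm over their backs; the gripper's body (75 mm by 177 mm) begins 78 mm behind the grasp point.
Start: joints at [1.141, 0.087, 1.371, -0, 1.684, -0.103], TCP at [0.177, 0.521, 0.173] pointing down, gripper open.
Joint ranges: [-3.1, 3.1], [-0.76, 2.03], [0.27, 2.55], [-1.08, 4.22], [0.17, 2.65], [-2.57, 2.57]. Speed limits (rad/s): [2.79, 2.79, 3.14, 3.14, 3.14, 3.14].

## Interface

Orientations are given as [roll, pitch, yaw] about the fixed x, y, z axes, in that order (R = Rz(yaw) Ry(pitch) Rx(roll)).
In Python, from bench import get_obs, snapshot, close_job gives the robot as it stands. The module is installed in compiled form; this text tells all that it offers.
- The arm moves only by the tool drive_tool, never from a script. Its argument "commands" is a list of rows, each a list of 6 numbers: the shift along the tool's x, y, z in units of 0.04 m (1.0 is 0.04 m), then the turn, a rotation vector about the tool's x, y, z in units of 0.1 rad (1.0 is 0.1 rad). In form: [[dx, dy, dz, wx, wy, wz], ...]. A call has 1 to 20 rows; each row shifts and turns the commanded pose from where the row before left it, along the tool's axes as they then stand; what a row does not reach is not made up. A row lasts 1/8 s, in which the tool goes at most 62.5 mm and 10.7 degrees, less where a joint would pass 70% of its speed; a pose out of reach is approached as far as the arm can. A call with a number of a shift or a turn outside -1 to 1 is refused whole. A call with a gripper value outside its range is refused whole. "gripper" is the closure, from 0 (fully open) to 1 (shut), set as the call begins (left out, the last holds). The fingers move at their own pace and stop on an object; the grip force is fixed at half the most. Time passes only in rows, so rows that do not move let the fingers close. It gives the time, the measured TCP pose, the force, the opening and the grip force at its end, in the units of the state.
- get_obs(): the state, without advancing time (a new reading comes with each control period).
- snapshot(name): name is "scene" or "top" or "wrist"; returns a dict with "image" (384x512x3 uint8, blue, green, red), "range_z" (384x512 float32, m along the optical axis (not along the pixel's ray), 0 where there is no reading), "fx", "fy", "cx", "cy" (pixels), "rvec" (rotation vector, rad) and "tvec" (3), from world to camera coordinates, as OpenCV has them. Camera axes: x right, y down, z forward; pixel columns grow to the right and rows downward; lengths in m; the calibration is good to about 2 mm. A picture is of the moment at which its call begins.
- close_job(): hands the job in; it is judged then, once.
The state is a dict: "time": time; "joint_positions": joint angles; "qvel": joint speeds; "joint_torque": joint torques, N m; "tool_pos": TCP position; "ee_rot": TCP orientation; "wrist_force": force on the tool from outside, world axes, zero at the start; "wrist_torque": the same for the moment, N m; "width": finger opening in m; "finger_force": force on a finger pad.
Only numpy, scipy, OpenCV 4.12 (cv2) and the standard library are available. Lean on these libraries where they do the work, as an engineer would, in place of code of your own. Each camera call takes 0.05 s, during which the arm holds its last target. There are 200 camera calls.

## Task

Three identical closed tins have been handed in, and the child who is waiting owns the full one, the heaviest. Heft each tin in turn from the robot's left to its right: lift it a few centimetres clear of the plank for a second, and set it back upright where it stood, without dropping it, before you take the next (the last one may stay in the fingers if it is the heaviest). Then hold the heaviest one up, upright and still, at least 15 cm clear of the plank, and finish while still holding it there; the other two tins stand back in their places and the other lost things are left alone.

Things in the scene. Friction and masses are not known exactly. Their poses are not given: they have to be found in the camera images.
- riser: low fixed pine display plank lying on the shelf, 130 mm deep (its x), 470 mm long (its y), its flat top 30 mm above the shelf; origin: centre of its underside at shelf level; its x points away from the robot, its y to the robot's left, z up; it does not move. The three tins stand in a row on it, about 150 mm apart along its y.
- tin_left_mid (a point): centre (half-way up, on the axis) of the left one of the three identical closed plain metal tins, left as seen from the robot (left = +y). A tin is an upright round cylinder 56 mm across (59 mm at the lid, the top 18 mm) and 66 mm high, its centre 33 mm above the plank's top; z is its axis. They look alike but differ in what is packed inside: two weigh 190 to 300 g, the third, whichever it is, 550 to 725 g. The contents sit snugly and do not spill.
- tin_middle_mid (a point): centre (half-way up, on the axis) of the middle one of the three identical closed plain metal tins, middle as seen from the robot (left = +y). A tin is an upright round cylinder 56 mm across (59 mm at the lid, the top 18 mm) and 66 mm high, its centre 33 mm above the plank's top; z is its axis. They look alike but differ in what is packed inside: two weigh 190 to 300 g, the third, whichever it is, 550 to 725 g. The contents sit snugly and do not spill.
- tin_right_mid (a point): centre (half-way up, on the axis) of the right one of the three identical closed plain metal tins, right as seen from the robot (left = +y). A tin is an upright round cylinder 56 mm across (59 mm at the lid, the top 18 mm) and 66 mm high, its centre 33 mm above the plank's top; z is its axis. They look alike but differ in what is packed inside: two weigh 190 to 300 g, the third, whichever it is, 550 to 725 g. The contents sit snugly and do not spill.
- domino: glossy black domino, 48 x 24 x 8 mm, lying on the plank between the left and middle tins (origin: centre of its underside)
- teddy: brown teddy-shaped flat wooden puzzle block, about 70 x 46 x 16 mm, lying on the plank between the middle and right tins (origin: underside)
- truck: red metal toy fire truck, 115 mm long, 50 mm wide, 60 mm high, on the shelf in front of the plank, towards the robot (origin: underside)
- mug: white plastic mug, 76 mm across, 85 mm high, behind the plank (origin: underside)
- bottle: drinks bottle, 62 mm across, 160 mm high, standing off the right end of the plank (origin: underside)
- lunchbox: closed lunch box, 124 x 164 x 58 mm, off the left end of the plank (origin: underside)
- case: glasses case, 60 x 150 x 34 mm, behind the plank (origin: underside)
Things that resemble listed ones, but are neither listed nor needed, are in the scene too. Leave any green or orange look-alike of the part that bears tin_right_mid alone.

How it is judged:
By the outcome, as a careful person would: the job done as asked, in the order asked, and still so for the second after the job is handed in, while the arm keeps its last pose, push and grip.
It also fails if it takes over 72 s, if anything falls off the work surface, if the arm or the gripper's body presses on something with over 40 N, if the wrist force passes 120 N, or if a joint passes its speed limit or range.

## Working session

There is one attempt and no reset: what is moved stays moved. The work goes in short steps, Python scripts to look and compute and a tool call to move; the robot and the scene stay as the last step left them, time stands still between calls to the robot, and variables do not carry over. Pictures are saved under pics/ and viewed, at most 10 in all, crops included, and the job is handed in when it is done.

Besides the shell and the picture viewer there is one more tool, called after "Emit:" as name(argument=value, ...), one argument or row to a line, values as JSON. drive_tool: Moves the arm, as the interface text tells. Its arguments: {"type":"object","properties":{"commands":{"type":"array"},"gripper":{"type":"number"}},"required":["commands"]}

```bash
mkdir -p pics
cat > h.py <<'E'
import numpy as np,cv2
from bench import *
def pt(s,u,v,w=2):
    z=s["range_z"][v-w:v+w+1,u-w:u+w+1]; z=np.median(z[z>0])
    c=np.array([(u-s["cx"])*z/s["fx"],(v-s["cy"])*z/s["fy"],z])
    R=cv2.Rodrigues(np.array(s["rvec"]))[0]
    return R.T@(c-np.array(s["tvec"]).ravel())
def cloud(s):
    z=s["range_z"]; v,u=np.indices(z.shape)
    c=np.stack([(u-s["cx"])*z/s["fx"],(v-s["cy"])*z/s["fy"],z],-1)
    R=cv2.Rodrigues(np.array(s["rvec"]))[0]
    return (c-np.array(s["tvec"]).ravel())@R
E
python3 - <<'E'
from h import *
import pickle
o=get_obs();print(o)
for n in("scene","top"):
    s=snapshot(n);pickle.dump(s,open(n+".pkl","wb"))
    cv2.imwrite(f"pics/{n}.png",cv2.resize(s["image"],(800,600)))
E
```

```text
{'time': 0.0, 'joint_positions': array([ 1.14088137e+00,  8.79384087e-02,  1.37225441e+00, -3.43950897e-05,
        1.68358190e+00, -1.03133274e-01]), 'qvel': array([ 1.85118876e-03, -5.86083292e-04,  8.17860048e-05, -4.96604003e-04,
       -1.43132666e-05, -7.12375297e-04]), 'joint_torque': array([-8.57588093e-04, -3.40183496e+01, -3.02426326e+01,  7.15943123e-02,
        3.29133833e-02, -1.51764234e-04]), 'tool_pos': array([0.17632308, 0.52031716, 0.17211324]), 'ee_rot': array([-3.13941867e+00, -1.90640900e-04,  2.81480693e+00]), 'wrist_force': array([ 0.34120898, -0.31319401, -0.19183053]), 'wrist_torque': array([ 0.04465283, -0.027009  , -0.03838264]), 'finger_force': 0.0, 'width': 0.093852967997723}
```

View pics/top.png

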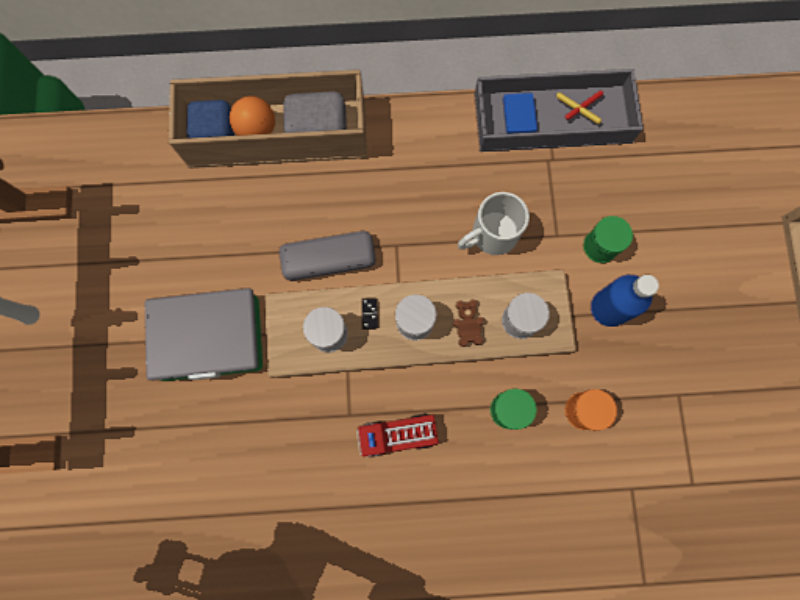

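View pics/scene.png

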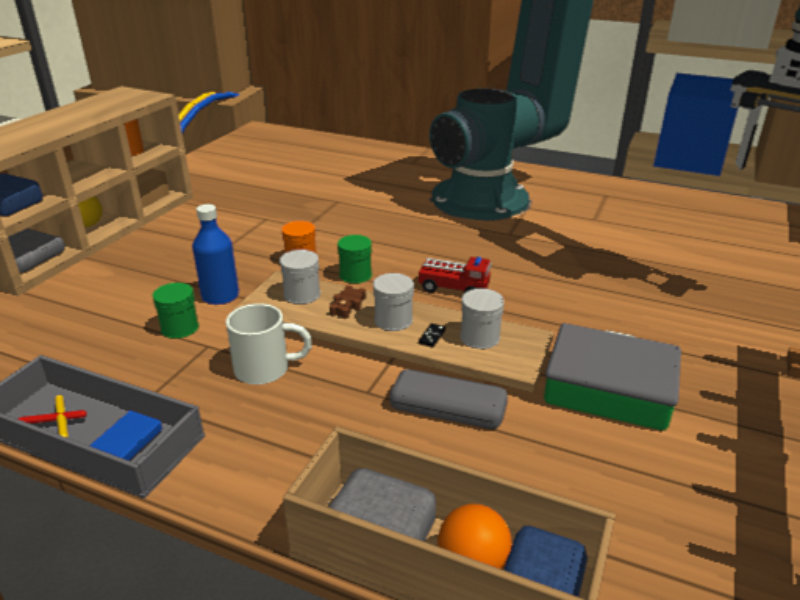

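The top view shows three plain grey tins on the plank at (324,328), (416,316) and (527,314). The look-alikes are green at (608,238) and (515,408), and orange at (594,410), all off the plank. The grey ones on the plank fit the description. I'll measure them and confirm with a crop.

Run:
```python
from h import *
import pickle
s=pickle.load(open("top.pkl","rb"));P=cloud(s);f=.64
def top(u,v,r=32):
    u,v=int(u*f),int(v*f);Q=P[v-r:v+r,u-r:u+r].reshape(-1,3)
    return Q
for n,u,v in(("L",324,328),("M",416,316),("R",527,314)):
    Q=top(u,v,22);Q=Q[(Q[:,2]>.09)&(Q[:,2]<.105)]
    c,r=cv2.minEnclosingCircle((Q[:,:2]*1000).astype(np.float32))
    print(n,len(Q),np.round(np.median(Q[:,2]),4),np.round(c,1),round(r,1),np.round(Q[:,:2].mean(0),4))
for n,u,v in(("plank",290,350),("plank",560,340),("c1",265,295),("dom",370,313),("ted",468,323),("mug",500,200),("case",328,255),("lunch",202,330),("bottle",645,286),("truck",400,435),("green",515,408)):
    print(n,np.round(pt(s,int(u*f),int(v*f),1),3))
M=(abs(P[...,2]-.03)<.004);M=cv2.morphologyEx(M.astype(np.uint8),cv2.MORPH_OPEN,np.ones((3,3)))
n,l,st,_=cv2.connectedComponentsWithStats(M);i=1+st[1:,4].argmax()
print(st[i],cv2.minAreaRect((P[l==i][:,:2]*1000).astype(np.float32)))
im=s["image"][160:250,160:400]
cv2.imwrite("pics/crop.png",cv2.resize(im,(800,300),interpolation=cv2.INTER_CUBIC))
```

```text
L 531 0.097 [530.9 171.7] 29.3 [0.5304 0.171 ]
M 524 0.0968 [540.9  39.7] 29.3 [0.5405 0.0393]
R 530 0.0965 [ 533.6 -121.8] 29.6 [ 0.5328 -0.1218]
plank [0.509 0.232 0.031]
plank [ 0.5   -0.181  0.031]
c1 [0.605 0.275 0.003]
dom [0.558 0.107 0.038]
ted [ 0.532 -0.041  0.047]
mug [ 0.718 -0.106  0.062]
case [0.655 0.169 0.033]
lunch [0.543 0.355 0.06 ]
bottle [ 0.547 -0.268  0.16 ]
truck [0.373 0.071 0.036]
green [ 0.4   -0.095  0.066]
[ 169  173  199   68 7465] ((540.7816772460938, 33.0850830078125), (130.41046142578125, 470.36279296875), 1.2629210948944092)
```

View pics/crop.png

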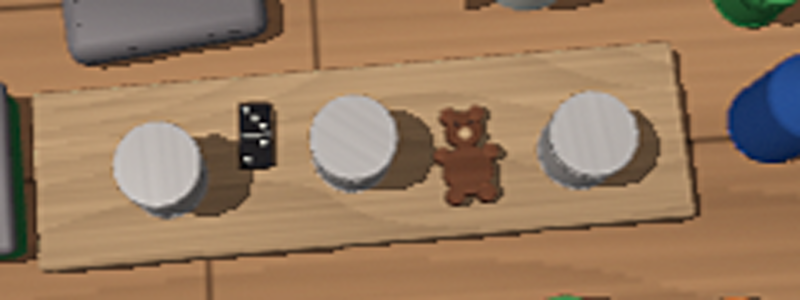

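The crop confirms three grey tins on the plank: left (158,165), middle (355,140), right (593,135). Tops come out at 0.097 m with a radius of 29 mm, and the plank at 130 x 470 mm, so the measurements agree with the given sizes. I'll grip along world x at TCP z ≈ 0.039, below the lid. First I turn the tool, then travel.

Emit:
drive_tool(
  commands=[
    [0,0,0,0,0,1],
    [0,0,0,0,0,1],
    [0,0,0,0,0,1],
    [0,0,0,0,0,1],
    [0,0,0,0,0,1],
    [0,0,0,0,0,1],
    [0,0,0,0,0,1],
    [0,0,0,0,0,1],
    [0,0,0,0,0,1],
    [0,0,0,0,0,1],
    [0,0,0,0,0,1],
    [0,0,0,0,0,1],
    [0,0,0,0,0,0.44],
    [0,0,0,0,0,0],
  ],
  gripper=0,
)

```text
time: 1.85
tool_pos: [0.1764, 0.5206, 0.1727]
ee_rot: [-3.141, 0.001, 1.571]
wrist_force: [0.3, 0.1, -0.4]
width: 0.0943
finger_force: 0.0
```

Emit:
drive_tool(
  commands=[
    [-0.5,0.5,0,0,0,0],
    [-0.5,0.5,0,0,0,0],
    [-0.5,0.5,0,0,0,0],
    [-0.5,0.5,0,0,0,0],
    [-0.5,0.5,0,0,0,0],
    [-0.5,0.5,0,0,0,0],
    [-0.5,0.5,0,0,0,0],
    [-0.5,0.5,0,0,0,0],
    [-0.5,0.5,0,0,0,0],
    [-0.5,0.5,0,0,0,0],
    [-0.5,0.5,0,0,0,0],
    [-0.5,0.5,0,0,0,0],
    [-0.5,0.5,0,0,0,0],
    [-0.5,0.5,0,0,0,0],
    [-0.5,0.5,0,0,0,0],
    [-0.5,0.5,0,0,0,0],
    [-0.5,0.5,0,0,0,0],
    [-0.2,0.35,0,0,0,0],
    [0,0,0,0,0,0],
    [0,0,0,0,0,0],
  ],
)

```text
time: 4.35
tool_pos: [0.53, 0.1736, 0.1732]
ee_rot: [-3.141, -0.0, 1.572]
wrist_force: [-0.3, 0.8, -0.5]
width: 0.0939
finger_force: 0.0
```

Emit:
drive_tool(
  commands=[
    [-0.05,0,0.4,0,0,0],
    [0,0,0.5,0,0,0],
    [0,0,0.5,0,0,0],
    [0,0,0.5,0,0,0],
    [0,0,0.5,0,0,0],
    [0,0,0.4,0,0,0],
    [0,0,0.3,0,0,0],
    [0,0,0.2,0,0,0],
    [0,0,0.05,0,0,0],
    [0,0,0,0,0,0],
    [0,0,0,0,0,0],
  ],
)

```text
time: 5.72
tool_pos: [0.5311, 0.171, 0.04]
ee_rot: [3.14, -0.0, 1.571]
wrist_force: [0.2, 0.7, -0.6]
width: 0.0941
finger_force: 0.0
```

Emit:
drive_tool(
  commands=[
    [0,0,0,0,0,0],
    [0,0,0,0,0,0],
    [0,0,0,0,0,0],
    [0,0,0,0,0,0],
    [0,0,0,0,0,0],
    [0,0,0,0,0,0],
    [0,0,0,0,0,0],
    [0,0,0,0,0,0],
  ],
  gripper=1,
)

```text
time: 6.72
tool_pos: [0.5305, 0.1709, 0.0392]
ee_rot: [-3.141, -0.0, 1.571]
wrist_force: [-1.4, 0.1, 1.4]
width: 0.0575
finger_force: 30.0
```

Gripped at 57 mm width with 30 N. Next: lift 50 mm and hold for over a second.

Emit:
drive_tool(
  commands=[
    [0,0,-0.1,0,0,0],
    [0,0,-0.25,0,0,0],
    [0,0,-0.3,0,0,0],
    [0,0,-0.3,0,0,0],
    [0,0,-0.2,0,0,0],
    [0,0,-0.1,0,0,0],
    [0,0,0,0,0,0],
    [0,0,0,0,0,0],
    [0,0,0,0,0,0],
    [0,0,0,0,0,0],
    [0,0,0,0,0,0],
    [0,0,0,0,0,0],
    [0,0,0,0,0,0],
    [0,0,0,0,0,0],
    [0,0,0,0,0,0],
    [0,0,0,0,0,0],
    [0,0,0,0,0,0],
  ],
)

```text
time: 8.85
tool_pos: [0.5306, 0.1709, 0.0893]
ee_rot: [3.142, -0.0, 1.571]
wrist_force: [0.4, 0.1, -2.0]
width: 0.0584
finger_force: 30.0
```

Run:
```python
from h import *
F=[]
for i in range(3):
    s=snapshot("wrist");o=get_obs();F.append(o["wrist_force"]);
print(np.round(F,2),o["joint_torque"].round(2),o["tool_pos"])
s=snapshot("scene");cv2.imwrite("pics/lift1.png",cv2.resize(s["image"][130:260,150:400],(800,416)))
```

```text
[[-0.14  0.55 -1.39]
 [ 0.1   0.84 -2.38]
 [ 0.28  0.26 -1.68]] [ -0.   -36.32 -30.43   0.08   0.    -0.  ] [0.53059309 0.17093056 0.08929938]
```

View pics/lift1.png

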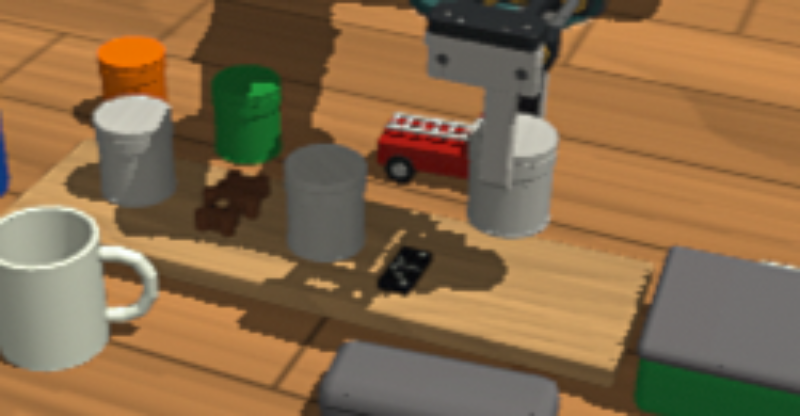

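The left tin hangs upright at (510,180) with about 2 N downward, so it is a light one. Setting it back.

Emit:
drive_tool(
  commands=[
    [0,0,0.1,0,0,0],
    [0,0,0.25,0,0,0],
    [0,0,0.3,0,0,0],
    [0,0,0.25,0,0,0],
    [0,0,0.15,0,0,0],
    [0,0,0.08,0,0,0],
    [0,0,0.05,0,0,0],
    [0,0,0.04,0,0,0],
    [0,0,0.02,0,0,0],
    [0,0,0.01,0,0,0],
    [0,0,0,0,0,0],
    [0,0,0,0,0,0],
  ],
)

```text
time: 10.55
tool_pos: [0.5306, 0.1709, 0.0394]
ee_rot: [3.141, -0.0, 1.571]
wrist_force: [-0.5, -0.7, -1.8]
width: 0.0578
finger_force: 30.0
```

Emit:
drive_tool(
  commands=[
    [0,0,0.01,0,0,0],
    [0,0,0.01,0,0,0],
    [0,0,0,0,0,0],
    [0,0,0,0,0,0],
  ],
)

```text
time: 11.05
tool_pos: [0.5307, 0.171, 0.0393]
ee_rot: [3.141, -0.0, 1.571]
wrist_force: [-1.9, -1.2, 4.8]
width: 0.0578
finger_force: 30.0
```

Contact is confirmed (+4.8 N). Release, rise 120 mm, and move to the middle tin.

Emit:
drive_tool(
  commands=[
    [0,0,0,0,0,0],
    [0,0,0,0,0,0],
    [0,0,0,0,0,0],
    [0,0,0,0,0,0],
    [0,0,0,0,0,0],
    [0,0,0,0,0,0],
    [0,0,-0.2,0,0,0],
    [0,0,-0.4,0,0,0],
    [0,0,-0.5,0,0,0],
    [0,0,-0.5,0,0,0],
    [0,0,-0.5,0,0,0],
    [0,0,-0.5,0,0,0],
    [0,0,-0.4,0,0,0],
    [0,0,0,0,0,0],
  ],
  gripper=0,
)

```text
time: 12.8
tool_pos: [0.5317, 0.1712, 0.1609]
ee_rot: [3.137, -0.001, 1.571]
wrist_force: [0.1, -0.2, -0.8]
width: 0.0938
finger_force: 0.0
```

Emit:
drive_tool(
  commands=[
    [-0.2,0.05,0,0,0,0],
    [-0.4,0.05,0,0,0,0],
    [-0.5,0.05,0,0,0,0],
    [-0.5,0.05,0,0,0,0],
    [-0.5,0.05,0,0,0,0],
    [-0.5,0,0,0,0,0],
    [-0.4,0,0,0,0,0],
    [-0.29,0,0,0,0,0],
    [0,0,0,0,0,0],
    [0,0,0,0,0,0],
  ],
)

```text
time: 14.05
tool_pos: [0.5406, 0.0397, 0.1585]
ee_rot: [3.142, -0.0, 1.571]
wrist_force: [-0.8, -1.0, -1.3]
width: 0.0941
finger_force: 0.0
```

Run:
```python
from h import *
s=snapshot("top");P=cloud(s);Q=P.reshape(-1,3)
Q=Q[(Q[:,2]>.09)&(Q[:,2]<.105)]
for c in((.531,.171),(.541,.0395),(.533,-.122)):
    q=Q[np.hypot(*(Q[:,:2]-c).T)<.035];print(len(q),np.round(q.mean(0),4))
print(get_obs()["tool_pos"])
```

```text
532 [0.5308 0.1715 0.0969]
0 [nan nan nan]
379 [ 0.5326 -0.1289  0.0964]
[0.54055826 0.03984796 0.15848907]<stdin>:5: RuntimeWarning: Mean of empty slice.
  ret = um.true_divide(
```

The left tin is back within 1 mm. Descending on the middle one.

Emit:
drive_tool(
  commands=[
    [0,0,0.3,0,0,0],
    [0,0,0.5,0,0,0],
    [0,0,0.5,0,0,0],
    [0,0,0.5,0,0,0],
    [0,0,0.5,0,0,0],
    [0,0,0.4,0,0,0],
    [0,0,0.2,0,0,0],
    [0,0,0.08,0,0,0],
    [0,0,0,0,0,0],
    [0,0,0,0,0,0],
  ],
)

```text
time: 15.35
tool_pos: [0.5412, 0.0393, 0.0401]
ee_rot: [3.14, -0.0, 1.571]
wrist_force: [0.2, 0.3, -0.2]
width: 0.0943
finger_force: 0.0
```

Emit:
drive_tool(
  commands=[
    [0,0,0,0,0,0],
    [0,0,0,0,0,0],
    [0,0,0,0,0,0],
    [0,0,0,0,0,0],
    [0,0,0,0,0,0],
    [0,0,0,0,0,0],
    [0,0,0,0,0,0],
    [0,0,0,0,0,0],
  ],
  gripper=1,
)

```text
time: 16.35
tool_pos: [0.5406, 0.0393, 0.0393]
ee_rot: [3.142, -0.0, 1.571]
wrist_force: [-0.4, 0.3, 0.5]
width: 0.0576
finger_force: 30.0
```

Emit:
drive_tool(
  commands=[
    [0,0,-0.1,0,0,0],
    [0,0,-0.25,0,0,0],
    [0,0,-0.3,0,0,0],
    [0,0,-0.3,0,0,0],
    [0,0,-0.2,0,0,0],
    [0,0,-0.1,0,0,0],
    [0,0,0,0,0,0],
    [0,0,0,0,0,0],
    [0,0,0,0,0,0],
    [0,0,0,0,0,0],
    [0,0,0,0,0,0],
    [0,0,0,0,0,0],
    [0,0,0,0,0,0],
    [0,0,0,0,0,0],
    [0,0,0,0,0,0],
    [0,0,0,0,0,0],
    [0,0,0,0,0,0],
  ],
)

```text
time: 18.48
tool_pos: [0.5406, 0.0393, 0.0893]
ee_rot: [3.141, -0.0, 1.571]
wrist_force: [0.6, -0.3, -1.8]
width: 0.0576
finger_force: 30.0
```

Run:
```python
from h import *
F=[]
for i in range(4):
    s=snapshot("scene");o=get_obs();F.append(o["wrist_force"]);
print(np.round(F,2),o["joint_torque"].round(2),o["tool_pos"],o["width"])
```

```text
[[-0.36 -0.22 -2.4 ]
 [ 0.07 -0.24 -2.04]
 [ 0.19 -0.13 -1.45]
 [ 0.23  0.29 -2.9 ]] [-0.000e+00 -3.504e+01 -3.059e+01  7.000e-02  2.000e-02 -0.000e+00] [0.54058246 0.03931316 0.08928475] 0.0576437005348893
```

This one is also light, about 2.1 N. Setting it back.

Emit:
drive_tool(
  commands=[
    [0,0,0.1,0,0,0],
    [0,0,0.25,0,0,0],
    [0,0,0.3,0,0,0],
    [0,0,0.25,0,0,0],
    [0,0,0.15,0,0,0],
    [0,0,0.08,0,0,0],
    [0,0,0.05,0,0,0],
    [0,0,0.04,0,0,0],
    [0,0,0.02,0,0,0],
    [0,0,0.01,0,0,0],
    [0,0,0.01,0,0,0],
    [0,0,0,0,0,0],
    [0,0,0,0,0,0],
  ],
)

```text
time: 20.3
tool_pos: [0.5407, 0.0393, 0.0393]
ee_rot: [3.141, -0.0, 1.571]
wrist_force: [-0.4, 0.1, 0.7]
width: 0.0578
finger_force: 30.0
```

Emit:
drive_tool(
  commands=[
    [0,0,0,0,0,0],
    [0,0,0,0,0,0],
    [0,0,0,0,0,0],
    [0,0,0,0,0,0],
    [0,0,0,0,0,0],
    [0,0,0,0,0,0],
    [0,0,-0.2,0,0,0],
    [0,0,-0.4,0,0,0],
    [0,0,-0.5,0,0,0],
    [0,0,-0.5,0,0,0],
    [0,0,-0.5,0,0,0],
    [0,0,-0.5,0,0,0],
    [0,0,-0.4,0,0,0],
    [0,0,0,0,0,0],
  ],
  gripper=0,
)

```text
time: 22.05
tool_pos: [0.5418, 0.0393, 0.1613]
ee_rot: [3.137, 0.0, 1.571]
wrist_force: [0.7, -0.0, -0.5]
width: 0.0939
finger_force: 0.0
```

Emit:
drive_tool(
  commands=[
    [-0.2,0,0,0,0,0],
    [-0.4,-0.05,0,0,0,0],
    [-0.5,-0.05,0,0,0,0],
    [-0.5,-0.05,0,0,0,0],
    [-0.5,-0.04,0,0,0,0],
    [-0.5,0,0,0,0,0],
    [-0.5,0,0,0,0,0],
    [-0.5,0,0,0,0,0],
    [-0.3,0,0,0,0,0],
    [-0.13,0,0,0,0,0],
    [0,0,0,0,0,0],
    [0,0,0,0,0,0],
  ],
)

```text
time: 23.55
tool_pos: [0.533, -0.1213, 0.1589]
ee_rot: [3.141, -0.0, 1.572]
wrist_force: [-0.8, -0.6, -0.4]
width: 0.0939
finger_force: 0.0
```

Run:
```python
from h import *
s=snapshot("top");P=cloud(s);Q=P.reshape(-1,3)
Q=Q[(Q[:,2]>.09)&(Q[:,2]<.105)]
for c in((.531,.171),(.541,.0395)):
    q=Q[np.hypot(*(Q[:,:2]-c).T)<.035];print(len(q),np.round(q.mean(0),4))
s=snapshot("wrist");cv2.imwrite("pics/w.png",s["image"])
print(get_obs()["tool_pos"])
```

```text
535 [0.5307 0.1712 0.0969]
525 [0.5405 0.0393 0.0966]
[ 0.53302595 -0.12130856  0.1589177 ]
```

View pics/w.png

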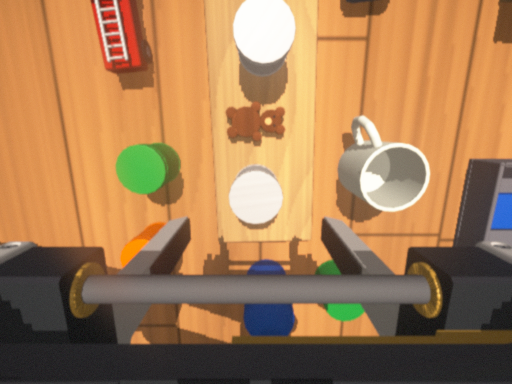

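Both tins are standing in their places. The wrist view shows the grey right tin at (256,195), centred between the fingers, with the mug and the green and orange look-alikes clear. Now the right tin.

Emit:
drive_tool(
  commands=[
    [-0.01,0,0.3,0,0,0],
    [0,0,0.5,0,0,0],
    [0,0,0.5,0,0,0],
    [0,0,0.5,0,0,0],
    [0,0,0.5,0,0,0],
    [0,0,0.4,0,0,0],
    [0,0,0.2,0,0,0],
    [0,0,0.08,0,0,0],
    [0,0,0,0,0,0],
    [0,0,0,0,0,0],
  ],
)

```text
time: 24.9
tool_pos: [0.5336, -0.1225, 0.0405]
ee_rot: [3.14, 0.0, 1.571]
wrist_force: [-0.1, 0.1, 0.9]
width: 0.0941
finger_force: 0.0
```

Emit:
drive_tool(
  commands=[
    [0,0,0,0,0,0],
    [0,0,0,0,0,0],
    [0,0,0,0,0,0],
    [0,0,0,0,0,0],
    [0,0,0,0,0,0],
    [0,0,0,0,0,0],
    [0,0,0,0,0,0],
    [0,0,0,0,0,0],
  ],
  gripper=1,
)

```text
time: 25.9
tool_pos: [0.533, -0.1223, 0.0397]
ee_rot: [3.141, -0.0, 1.571]
wrist_force: [-1.1, -0.2, -0.6]
width: 0.0583
finger_force: 30.0
```

Emit:
drive_tool(
  commands=[
    [0,0,-0.1,0,0,0],
    [0,0,-0.25,0,0,0],
    [0,0,-0.3,0,0,0],
    [0,0,-0.3,0,0,0],
    [0,0,-0.2,0,0,0],
    [0,0,-0.1,0,0,0],
    [0,0,0,0,0,0],
    [0,0,0,0,0,0],
    [0,0,0,0,0,0],
    [0,0,0,0,0,0],
    [0,0,0,0,0,0],
    [0,0,0,0,0,0],
    [0,0,0,0,0,0],
    [0,0,0,0,0,0],
    [0,0,0,0,0,0],
    [0,0,0,0,0,0],
    [0,0,0,0,0,0],
  ],
)

```text
time: 28.02
tool_pos: [0.533, -0.1223, 0.0897]
ee_rot: [3.142, -0.0, 1.571]
wrist_force: [1.2, -0.4, -6.1]
width: 0.0577
finger_force: 30.0
```

Run:
```python
from h import *
F=[]
for i in range(4):
    s=snapshot("scene");o=get_obs();F.append(o["wrist_force"]);
print(np.round(F,2),o["joint_torque"].round(2),o["tool_pos"],o["width"])
```

```text
[[ 0.06  0.22 -5.54]
 [ 0.65 -0.01 -6.26]
 [-0.31 -1.81 -7.07]
 [-0.16  0.15 -6.48]] [  0.   -37.58 -32.48   0.06   0.04   0.  ] [ 0.53297746 -0.12226834  0.08967215] 0.05774409585390696
```

The right tin is the heaviest (about 6.3 N against 2 N for each of the others). Raise it a further 140 mm, for about 190 mm clear.

Emit:
drive_tool(
  commands=[
    [0,0,-0.1,0,0,0],
    [0,0,-0.25,0,0,0],
    [0,0,-0.35,0,0,0],
    [0,0,-0.4,0,0,0],
    [0,0,-0.4,0,0,0],
    [0,0,-0.4,0,0,0],
    [0,0,-0.4,0,0,0],
    [0,0,-0.4,0,0,0],
    [0,0,-0.35,0,0,0],
    [0,0,-0.25,0,0,0],
    [0,0,-0.15,0,0,0],
    [0,0,-0.05,0,0,0],
    [0,0,0,0,0,0],
    [0,0,0,0,0,0],
    [0,0,0,0,0,0],
    [0,0,0,0,0,0],
    [0,0,0,0,0,0],
    [0,0,0,0,0,0],
    [0,0,0,0,0,0],
    [0,0,0,0,0,0],
  ],
)

```text
time: 30.72
tool_pos: [0.533, -0.1223, 0.2297]
ee_rot: [3.142, -0.0, 1.571]
wrist_force: [0.2, -0.1, -5.9]
width: 0.0577
finger_force: 30.0
```

Run:
```python
from h import *
s=snapshot("scene");cv2.imwrite("pics/fin.png",cv2.resize(s["image"],(800,600)))
o=get_obs();print(o["tool_pos"],o["ee_rot"],o["wrist_force"],abs(o["qvel"]).max(),o["time"])
```

```text
[ 0.5329516  -0.12229339  0.2296761 ] [ 3.14157160e+00 -7.13257756e-05  1.57079946e+00] [-0.11561811  0.21835012 -6.18928423] 0.0011971330987943553 30.775
```

View pics/fin.png

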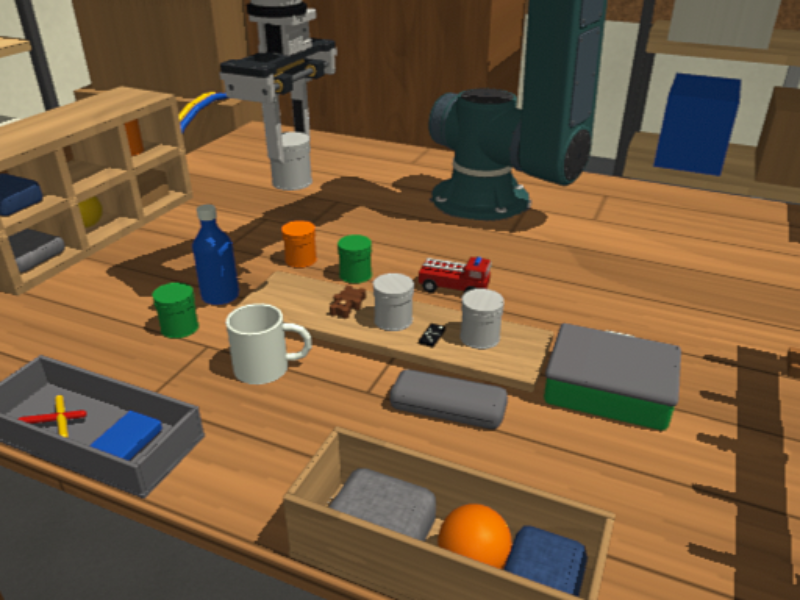

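The tin hangs upright and still at (291,160). The other two stand in place at (393,302) and (482,320), and nothing else has been disturbed. Handing in.

```bash
python3 -c "from bench import close_job; print(close_job())"
```

```text
the job is handed in; nothing more can be done
None
```

The right tin was the heaviest, at about 6 N against about 2 N for each of the others; I handed in after about 31 s with it held upright and still about 19 cm above the plank, and the left and middle tins back in their places.

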